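Put the wrench sockets away by size

TASK

Put the four loose steel wrench sockets away: stand each one upright, just as it stands now, in the blue square holder of its size, the thinnest socket in the smallest holder and so on up to the thickest in the largest. Set them down rather than dropping them, do not topple any, and leave the jar and the wheel bolt where they are.

Things in the scene. Friction and masses are not known exactly. Their poses are not given: they have to be found in the camera images.
- socket_small_mid (a point): The thinnest of four loose bright-steel deep wrench sockets: a round upright tube 22 mm in diameter and 60 mm tall, hollow in its upper part, a dark thin band low around it, about 90 g. This point is on its axis, half-way up (30 mm above its foot); z points up.
- holder_small: The smallest of four blue plastic square open-topped holders, fixed to the bench, for the 22 mm socket: 46 x 46 mm outside, pocket 38 x 38 mm, walls 4 mm thick rising 12 mm above the bench, pocket floor 4 mm above the bench. Origin at the centre of its underside, on the bench; x and y along its sides, z up.
- socket_medium_mid (a point): The second thinnest of four loose bright-steel deep wrench sockets: a round upright tube 30 mm in diameter and 65 mm tall, hollow in its upper part, a dark thin band low around it, about 160 g. This point is on its axis, half-way up (32.5 mm above its foot); z points up.
- holder_medium: The second smallest of four blue plastic square open-topped holders, fixed to the bench, for the 30 mm socket: 54 x 54 mm outside, pocket 46 x 46 mm, walls 4 mm thick rising 12 mm above the bench, pocket floor 4 mm above the bench. Origin at the centre of its underside, on the bench; x and y along its sides, z up.
- socket_large_mid (a point): The second thickest of four loose bright-steel deep wrench sockets: a round upright tube 38 mm in diameter and 70 mm tall, hollow in its upper part, a dark thin band low around it, about 260 g. This point is on its axis, half-way up (35 mm above its foot); z points up.
- holder_large: The second largest of four blue plastic square open-topped holders, fixed to the bench, for the 38 mm socket: 62 x 62 mm outside, pocket 54 x 54 mm, walls 4 mm thick rising 12 mm above the bench, pocket floor 4 mm above the bench. Origin at the centre of its underside, on the bench; x and y along its sides, z up.
- socket_extra_large_mid (a point): The thickest of four loose bright-steel deep wrench sockets: a round upright tube 46 mm in diameter and 76 mm tall, hollow in its upper part, a dark thin band low around it, about 400 g. This point is on its axis, half-way up (38 mm above its foot); z points up.
- holder_extra_large: The largest of four blue plastic square open-topped holders, fixed to the bench, for the 46 mm socket: 70 x 70 mm outside, pocket 62 x 62 mm, walls 4 mm thick rising 12 mm above the bench, pocket floor 4 mm above the bench. Origin at the centre of its underside, on the bench; x and y along its sides, z up.
- wheel_bolt_mid (a point): A dark steel wheel bolt standing on its hexagonal head (27 mm across flats, 32 mm washer face), shank 14 mm in diameter upward, 56 mm tall in all; not a socket, stays where it is. This point is on its axis, half-way up (28 mm above the bench).
- jar_mid (a point): A closed amber glass jar with a white cap, 54 mm in diameter and 70 mm tall; not a socket, stays where it is. This point is on its axis, half-way up (35 mm above the bench).
There are look-alikes about, which are no part of the job. What is shaped like the part that bears socket_medium_mid but orange is not meant.

How it is judged:
By the outcome, as a careful person would: the job done as asked, in the order asked, and still so for the second after the job is handed in, with the robot touching nothing.
It also fails if it takes over 106 s, if anything falls off the work surface, if the arm or the gripper's body presses on something with over 40 N, if the wrist force passes 120 N, or if a joint passes its speed limit or range.

ROBOT

A 6-joint arm with a two-finger parallel gripper is mounted at the origin on the work surface. World frame = base frame: x ahead of the robot, y to its left, z up, the work surface at z = 0. Lengths are in m, angles in rad, forces in N, time in s.
With the tool pointing down it reaches from about 0.35 to 0.775 m from the base axis. Payload 7.3 kg.
Tool frame: the origin (TCP) lies midway between the tips of the shut fingers; the grasp point (between the pads) lies 19 mm behind it (robot.tcp_to_grasp is the distance from the TCP to the grasp point, in m); z points along the fingers, y is the direction in which the jaws open and shut (so a half turn about z gives the same grasp; the last joint's range is limited). The gripper opens to 92 mm and grips with 3 to 60 N. Pads are 19 mm wide; open, the fingers measure 130 mm over their backs; the gripper's body (75 mm by 190 mm) begins 47 mm behind the grasp point.
Start: joints at [-1.438, 0.342, 1.524, -0, 1.275, -0.146], TCP at [0.145, -0.505, 0.227] pointing down, gripper open.
Joint ranges: [-2.53, 2.53], [-0.77, 2.02], [0.04, 2.7], [-1, 4.14], [0.28, 2.66], [-3.11, 3.11]. Speed limits (rad/s): [2.57, 2.57, 3.14, 3.14, 3.14, 3.14].

INTERFACE

Orientations are given as [roll, pitch, yaw] about the fixed x, y, z axes, in that order (R = Rz(yaw) Ry(pitch) Rx(roll)).
In Python, from cell import status, read_camera, camera_info, ticket, robot gives the robot as it stands.
- The arm moves only by the tool jog_arm, never from a script. Its argument "plan" is a list that holds one entry, the list of rows, each a list of 7 numbers: the shift along the tool's x, y, z each as a share of 0.05 m, from -1 to 1, then the turn, a rotation vector about the tool's x, y, z each as a share of 0.15 rad, from -1 to 1, then the opening, from 0 (shut) to 1 (fully open). In form: [[[x, y, z, wx, wy, wz, hand], ...]]. A call has 1 to 20 rows; each row shifts and turns the commanded pose from where the row before left it, along the tool's axes as they then stand; what a row does not reach is not made up. A row lasts 1/8 s, in which the tool goes at most 62.5 mm and 10.7 degrees, less where a joint would pass 70% of its speed; a pose out of reach is approached as far as the arm can. A call with a number of a shift or a turn outside -1 to 1 is refused whole. A call with a gripper value outside its range is refused whole. The fingers move at their own pace and stop on an object; "squeeze" is the grip in N (left out, the last holds). Time passes only in rows, so rows that do not move let the fingers close. It gives the time, the measured TCP pose, the force and the opening at its end, in the units of the state.
- status.observe(): the state, without advancing time (a new reading comes with each control period).
- read_camera(name): name is "scene" or "top" or "wrist"; returns (picture, depth): 480x640x3 uint8, red, green, blue; 480x640 float32, m along the optical axis (not along the pixel's ray), 0 where there is no reading.
- camera_info(name): a dict with "mtx" (3x3 intrinsics, pixels), "world_to_cam" (4x4, takes a point from world to camera coordinates). Camera axes: x right, y down, z forward; pixel columns grow to the right and rows downward; lengths in m; the calibration is good to about 2 mm. The wrist camera is an equidistant fisheye: a pixel r from the principal point sees the ray r / f radians off the axis. A picture is of the moment at which its call begins: read the wrist's pose just before it. camera_info takes no time and is no camera call; for the wrist camera it gives the pose at the moment of the call.
- ticket.hand_in(): hands the job in, once; it reports no verdict.
The state is a dict: "time": time; "qpos": joint angles; "qvel": joint speeds; "joint_efforts": joint torques, N m; "tool_pos": TCP position; "tool_rot": TCP orientation; "contact_force": force on the tool from outside, world axes, zero at the start; "torque": the same for the moment, N m; "opening": finger opening in m.
Only numpy, scipy, OpenCV 4.12 (cv2) and the standard library are available. Lean on these libraries where they do the work, as an engineer would, in place of code of your own. Each camera call takes 0.05 s, during which the arm holds its last target.

## Working session

There is one attempt and no reset: what is moved stays moved. The work goes in short steps, Python scripts to look and compute and a tool call to move; the robot and the scene stay as the last step left them, time stands still between calls to the robot, and variables do not carry over. Pictures are saved under pics/ and viewed, and the job is handed in when it is done.

Besides the shell and the picture viewer there is one more tool, called after "Request:" as a command line: name --argument value ..., lists and objects as JSON in quotes. jog_arm: Moves the arm, as the interface text tells. Its arguments: {"type":"object","properties":{"plan":{"type":"array"},"squeeze":{"type":"number"}},"required":["plan"]}

```bash
ls; mkdir -p pics; python3 - <<'E'
from cell import status, read_camera, camera_info, robot
import cv2,numpy as np
print(status.observe())
print([a for a in dir(robot) if a[0]!='_'])
for n in ("scene","top"):
    p,d=read_camera(n); cv2.imwrite(f"pics/{n}0.png",p[:,:,::-1]); np.savez(f"{n}0.npz",p=p,d=d)
    print(n,camera_info(n))
E
```

```text
pics
{'time': 0.0, 'qpos': array([-1.43801343e+00,  3.42738144e-01,  1.52503233e+00, -1.11894476e-05,
        1.27535912e+00, -1.46022321e-01]), 'qvel': array([ 8.62646475e-04,  3.43847437e-06, -8.40739993e-04,  3.43581445e-05,
        2.61505227e-04, -8.99155030e-04]), 'joint_efforts': array([ 2.26861830e-04, -4.31240916e+01, -2.44219261e+01,  7.17903790e-02,
        5.59670012e-02, -1.20004215e-04]), 'tool_pos': array([ 0.14443671, -0.50432164,  0.2260316 ]), 'tool_rot': array([-3.14007051e+00, -2.13044807e-04,  2.78808320e-01]), 'contact_force': array([ 0.61229879, -0.30812003,  0.23566236]), 'torque': array([-0.01505878,  0.03917447, -0.0272064 ]), 'opening': 0.09151395460861812}
['IKError', 'tcp_to_grasp']
scene {'mtx': array([[448.81663413,   0.        , 322.83021373],
       [  0.        , 448.81663413, 243.46977207],
       [  0.        ,   0.        ,   1.        ]]), 'world_to_cam': array([[ 0.58175504,  0.81318276,  0.01717169, -0.29899806],
       [ 0.51334058, -0.35070675, -0.78325361, -0.2498336 ],
       [-0.63090611,  0.46447666, -0.62146513,  1.17021049],
       [ 0.        ,  0.        ,  0.        ,  1.        ]])}
top {'mtx': array([[547.94565455,   0.        , 325.23852266],
       [  0.        , 547.94565455, 238.50952097],
       [  0.        ,   0.        ,   1.        ]]), 'world_to_cam': array([[-6.09074664e-03, -9.99981443e-01, -1.30883636e-04,
        -4.41981456e-02],
       [-9.79673436e-01,  5.99329731e-03, -2.00509448e-01,
         5.30785706e-01],
       [ 2.00506511e-01, -1.09302902e-03, -9.79691760e-01,
         1.06429816e+00],
       [ 0.00000000e+00,  0.00000000e+00,  0.00000000e+00,
         1.00000000e+00]])}
```

View pics/top0.png

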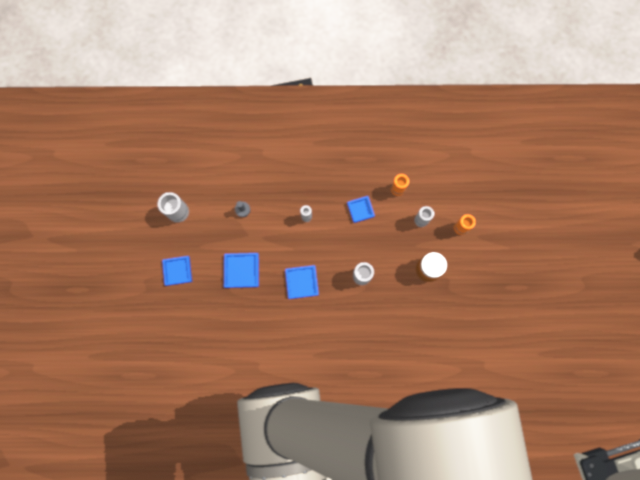

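View pics/scene0.png

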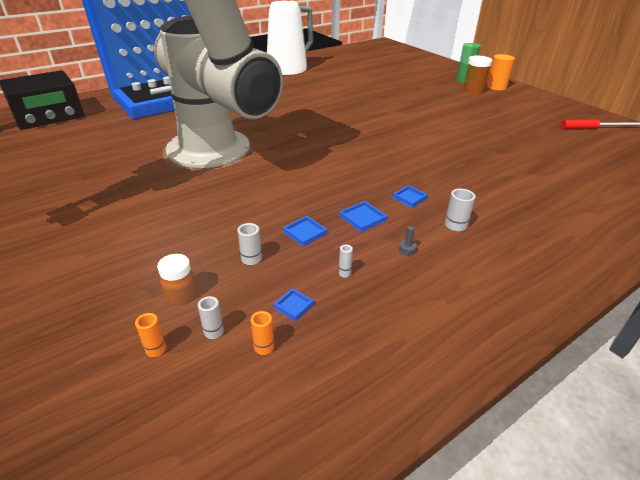

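Both views are clear. In the top view the steel sockets are at (172,205), (363,272), (425,215) and (306,213). The holders are at (177,271), (241,270), (302,282) and (361,209). The bolt is at (242,209) and the jar at (433,265). Next I'll measure positions.

```bash
cat > h.py <<'E'
import numpy as np,cv2
from scipy.optimize import least_squares
from cell import status, read_camera, camera_info
def cloud(name,d):
    c=camera_info(name);K=c["mtx"];T=np.linalg.inv(c["world_to_cam"])
    v,u=np.mgrid[:480,:640]
    P=np.stack([(u-K[0,2])/K[0,0]*d,(v-K[1,2])/K[1,1]*d,d],-1)
    W=P@T[:3,:3].T+T[:3,3]; W[d==0]=np.nan
    return W
E
python3 - <<'E'
from h import *
for n in("top","scene"):
    f=np.load(n+"0.npz");p=f["p"].astype(int);W=cloud(n,f["d"])
    X,Y,Z=W[...,0],W[...,1],W[...,2]
    roi=(X>.33)&(X<.8)&(abs(Y)<.45)
    print(n,"table z",np.nanmedian(Z[roi]))
    blue=(p[...,2]>p[...,0]+80)&roi
    m=(roi&(Z>.02)&(Z<.12))
    k,l,s,c=cv2.connectedComponentsWithStats(m.astype(np.uint8))
    for i in range(1,k):
        if s[i,4]<25: continue
        q=W[l==i];zt=np.percentile(q[:,2],95)
        t=q[q[:,2]>zt-.006]
        (cx,cy),r=cv2.minEnclosingCircle(t[:,:2].astype(np.float32))
        print("obj px",c[i].round(),"zt %.3f c %.4f %.4f r %.4f"%(zt,cx,cy,r),p[l==i].mean(0).round())
    k,l,s,c=cv2.connectedComponentsWithStats(blue.astype(np.uint8))
    for i in range(1,k):
        if s[i,4]<80: continue
        q=W[l==i]
        (c0,sz,a)=cv2.minAreaRect((q[:,:2]*1000).astype(np.float32))
        print("holder px",c[i].round(),"z %.3f %.3f"%tuple(np.nanpercentile(q[:,2],[10,95])),np.round(c0,1),np.round(sz,1),a)
E
```

```text
top table z 0.00035214948482042985
obj px [400. 184.] zt 0.067 c 0.6488 -0.2053 r 0.0159 [217. 130.  54.]
obj px [172. 206.] zt 0.078 c 0.6015 0.2686 r 0.0241 [183. 179. 179.]
obj px [241. 206.] zt 0.058 c 0.6036 0.1289 r 0.0068 [104. 101. 104.]
obj px [306. 213.] zt 0.062 c 0.5883 -0.0075 r 0.0106 [185. 179. 179.]
obj px [424. 216.] zt 0.068 c 0.5798 -0.2536 r 0.0152 [174. 168. 168.]
obj px [465. 224.] zt 0.067 c 0.5616 -0.3368 r 0.0153 [216. 130.  54.]
obj px [431. 267.] zt 0.073 c 0.4739 -0.2632 r 0.0244 [224. 214. 208.]
obj px [363. 273.] zt 0.072 c 0.4599 -0.1237 r 0.0191 [199. 194. 194.]
holder px [360. 209.] z 0.002 0.015 [ 605.1 -123.4] [49.7 45.8] 16.207300186157227
holder px [241. 270.] z 0.001 0.014 [473.5 131. ] [70.6 74. ] 1.0072054862976074
holder px [177. 270.] z 0.002 0.014 [473.2 266.6] [55.2 60. ] 7.304632186889648
holder px [301. 282.] z 0.001 0.014 [447.8   3.5] [62.4 63.7] 6.919571876525879
scene table z -0.0002449187861597313
obj px [460. 206.] zt 0.076 c 0.6009 0.2681 r 0.0243 [181. 177. 177.]
obj px [249. 240.] zt 0.070 c 0.4596 -0.1239 r 0.0198 [181. 175. 175.]
obj px [409. 235.] zt 0.056 c 0.6064 0.1271 r 0.0057 [91. 86. 89.]
obj px [345. 257.] zt 0.060 c 0.5885 -0.0079 r 0.0111 [187. 182. 182.]
obj px [175. 276.] zt 0.070 c 0.4736 -0.2645 r 0.0252 [208. 177. 157.]
obj px [209. 313.] zt 0.065 c 0.5802 -0.2529 r 0.0155 [177. 171. 169.]
obj px [262. 329.] zt 0.065 c 0.6488 -0.2055 r 0.0155 [233. 130.  44.]
obj px [149. 331.] zt 0.065 c 0.5621 -0.3359 r 0.0164 [225. 124.  42.]
holder px [410. 196.] z 0.003 0.013 [471.7 272.2] [56.1 72.9] 8.790717124938965
holder px [363. 216.] z 0.003 0.012 [470.4 137.2] [76.8 87.7] 2.7698304653167725
holder px [305. 230.] z 0.003 0.012 [445.3   7.9] [67.3 75.6] 7.3568115234375
holder px [293. 304.] z 0.003 0.012 [ 602.2 -118.9] [47.6 57.7] 17.8359317779541
```

```bash
cat >> h.py <<'E'
from scipy.spatial.transform import Rotation as R
def go(t):
    s=status.observe(); Rm=R.from_euler('xyz',s["tool_rot"])
    d=Rm.inv().apply(np.array(t)-s["tool_pos"])/.05
    print("t",round(s["time"],2),"pos",s["tool_pos"].round(4),"rot",s["tool_rot"].round(4),"open",round(s["opening"],4),"F",s["contact_force"].round(1))
    print("tool units to target",d.round(3))
E
python3 - <<'E'
from h import *
for n in("top","scene"):
    f=np.load(n+"0.npz");p=f["p"].astype(int);W=cloud(n,f["d"])
    Z=W[...,2]
    for nm,c,s in(("S",(.605,-.123),46),("XL",(.4735,.131),70),("M",(.473,.2666),54),("L",(.4478,.0035),62)):
        m=(np.hypot(W[...,0]-c[0],W[...,1]-c[1])<.06)&(p[...,2]>p[...,0]+60)&(Z>.008)
        q=W[m][:,:2]*1000
        c0,sz,a=cv2.minAreaRect(q.astype(np.float32)); print(n,nm,np.round(c0,1),np.round(sz,1),round(a,1),len(q))
E
```

```text
top S [ 603.7 -124. ] [46.9 46.3] 16.6 169
top XL [473.7 128.6] [70.9 69.5] 1.0 297
top M [473.6 264.1] [55.4 55.5] 8.5 230
top L [448.2   2.1] [62.7 61.8] 6.8 254
scene S [ 603.4 -123.1] [47.3 48.1] 17.7 288
scene XL [472.9 130.8] [72.8 73.6] 2.0 271
scene M [472.5 264.7] [55.5 58.1] 8.2 170
scene L [447.3   2.7] [64.6 63.8] 7.3 254
```

Request:
jog_arm --plan '[[[0,0,0,0,0,-0.95,1],[0,0,0,0,0,-0.95,1],[0,0,0,0,0,-0.9,1],[0,0,0,0,0,0,1]]]' --squeeze 30

```text
time: 0.6
tool_pos: [0.1445, -0.5045, 0.2264]
tool_rot: [-3.141, -0.0, 0.698]
contact_force: [0.5, 0.7, -0.9]
opening: 0.0918
```

```bash
python3 -c "
from h import *
go([.5884,-.0077,.12]);go([.5884,-.0077,.023])"
```

```text
t 0.6 pos [ 0.1445 -0.5045  0.2264] rot [-3.141e+00 -4.000e-04  6.975e-01] open 0.0918 F [ 0.5  0.7 -0.9]
tool units to target [13.187 -1.912  2.134]
t 0.6 pos [ 0.1445 -0.5045  0.2264] rot [-3.141e+00 -4.000e-04  6.975e-01] open 0.0918 F [ 0.5  0.7 -0.9]
tool units to target [13.186 -1.91   4.074]
```

Request:
jog_arm --plan '[[[0.88,-0.127,0.14,0,0,0,0.7],[0.88,-0.127,0.14,0,0,0,0.7],[0.88,-0.127,0.14,0,0,0,0.7],[0.88,-0.127,0.14,0,0,0,0.7],[0.88,-0.127,0.14,0,0,0,0.7],[0.88,-0.127,0.14,0,0,0,0.7],[0.88,-0.127,0.14,0,0,0,0.7],[0.88,-0.127,0.14,0,0,0,0.7],[0.88,-0.127,0.14,0,0,0,0.7],[0.88,-0.127,0.14,0,0,0,0.7],[0.88,-0.127,0.14,0,0,0,0.7],[0.88,-0.127,0.14,0,0,0,0.7],[0.88,-0.127,0.14,0,0,0,0.7],[0.88,-0.127,0.14,0,0,0,0.7],[0.88,-0.127,0.14,0,0,0,0.7],[0,0,0,0,0,0,0.7],[0,0,0,0,0,0,0.7]]]'

```text
time: 2.72
tool_pos: [0.588, -0.0075, 0.1213]
tool_rot: [-3.141, 0.001, 0.698]
contact_force: [-0.2, 0.6, 0.4]
opening: 0.064
```

```bash
python3 -c "
from h import *
go([.5884,-.0077,.023])
p,d=read_camera('wrist'); cv2.imwrite('pics/w1.png',p[:,:,::-1])"
```

```text
t 2.73 pos [ 0.588  -0.0075  0.1213] rot [-3.1411e+00  1.1000e-03  6.9760e-01] open 0.064 F [-0.2  0.6  0.4]
tool units to target [0.006 0.01  1.967]
```

View pics/w1.png

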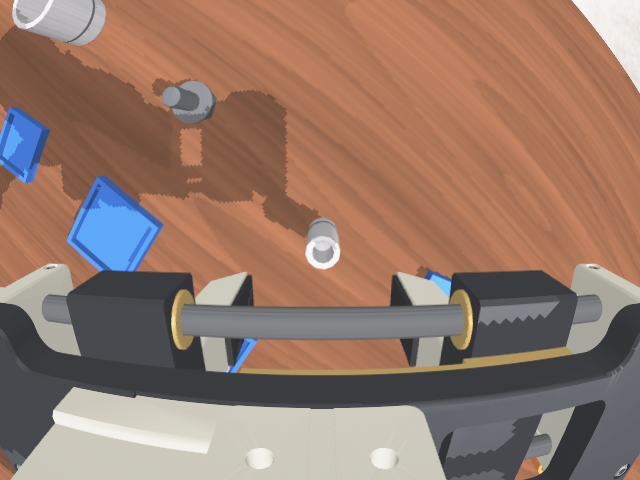

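The wrist view shows the small socket at (322,250), centred between the fingers at x≈244 and 400. Descending to grip it.

Request:
jog_arm --plan '[[[0,0,0.5,0,0,0,0.7],[0,0,0.5,0,0,0,0.7],[0,0,0.5,0,0,0,0.7],[0,0,0.3,0,0,0,0.7],[0,0,0.17,0,0,0,0.7],[0,0,0,0,0,0,0.7],[0,0,0,0,0,0,0],[0,0,0,0,0,0,0],[0,0,0,0,0,0,0],[0,0,0,0,0,0,0],[0,0,0,0,0,0,0],[0,0,0,0,0,0,0],[0,0,0,0,0,0,0]]]' --squeeze 30

```text
time: 4.4
tool_pos: [0.5886, -0.0073, 0.0233]
tool_rot: [3.141, -0.0, 0.699]
contact_force: [-0.6, 0.1, 0.8]
opening: 0.0217
```

```bash
python3 -c "
from h import *
go([.6036,-.1236,.10]);
"
```

```text
t 4.4 pos [ 0.5886 -0.0073  0.0233] rot [ 3.1414 -0.      0.6987] open 0.0217 F [-0.6  0.1  0.8]
tool units to target [-1.266  1.974 -1.534]
```

Request:
jog_arm --plan '[[[0,0,-0.3,0,0,0,0],[0,0,-0.4,0,0,0,0],[0,0,-0.3,0,0,0,0],[-0.16,0.25,0,0,0,0,0],[-0.23,0.36,0,0,0,0,0],[-0.23,0.36,0,0,0,0,0],[-0.23,0.36,0,0,0,0,0],[-0.23,0.36,0,0,0,0,0],[-0.18,0.28,0,0,0,0,0],[0,0,0,0,0,0,0],[0,0,0,0,0,0,0],[0,0,0,0,0,0,0]]]'

```text
time: 5.9
tool_pos: [0.6036, -0.1223, 0.0732]
tool_rot: [-3.141, 0.0, 0.7]
contact_force: [-0.3, -0.1, -0.5]
opening: 0.0217
```

```bash
python3 -c "
from h import *
go([.6036,-.1236,.0275])
p,d=read_camera('scene'); cv2.imwrite('pics/s1.png',p[:,:,::-1])
p,d=read_camera('top'); cv2.imwrite('pics/t1.png',p[:,:,::-1])
"
```

```text
t 5.9 pos [ 0.6036 -0.1223  0.0732] rot [-3.1414e+00  1.0000e-04  6.9980e-01] open 0.0217 F [-0.3 -0.1 -0.5]
tool units to target [-0.016  0.02   0.915]
```

View pics/s1.png

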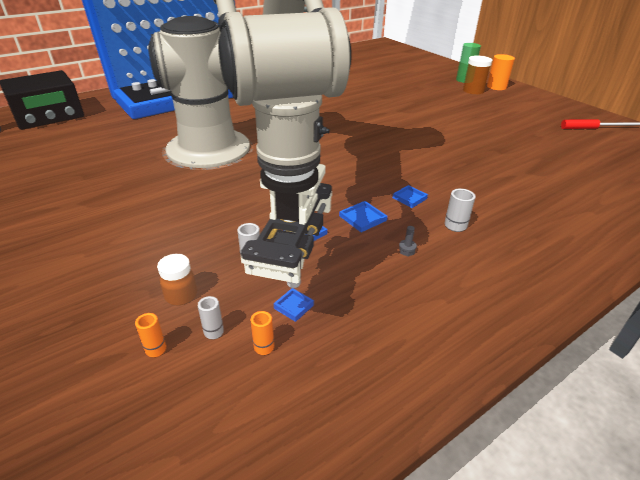

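The scene view shows the small socket held just above its holder at about (293,290). Lowering it in.

Request:
jog_arm --plan '[[[-0.016,0.02,0.25,0,0,0,0],[0,0,0.3,0,0,0,0],[0,0,0.2,0,0,0,0],[0,0,0.1,0,0,0,0],[0,0,0.04,0,0,0,0],[0,0,0.02,0,0,0,0],[0,0,0,0,0,0,0],[0,0,0,0,0,0,0]]]'

```text
time: 7.0
tool_pos: [0.6039, -0.1245, 0.0281]
tool_rot: [3.141, -0.0, 0.699]
contact_force: [1.0, 0.3, -2.0]
opening: 0.0216
```

Request:
jog_arm --plan '[[[0,0,0.015,0,0,0,0],[0,0,0,0,0,0,0],[0,0,0,0,0,0,0]]]'

```text
time: 7.38
tool_pos: [0.6039, -0.1245, 0.0273]
tool_rot: [3.141, -0.0, 0.699]
contact_force: [0.2, 0.1, 3.2]
opening: 0.0215
```

Request:
jog_arm --plan '[[[0,0,0,0,0,0,0.3],[0,0,0,0,0,0,0.45],[0,0,0,0,0,0,0.5],[0,0,0,0,0,0,0.5],[0,0,-0.3,0,0,0,0.5],[0,0,-0.6,0,0,0,0.5],[0,0,-0.6,0,0,0,0.5],[0,0,-0.5,0,0,0,0.5],[0,0,0,0,0,0,0.5]]]'

```text
time: 8.5
tool_pos: [0.6052, -0.1249, 0.1301]
tool_rot: [3.137, -0.003, 0.699]
contact_force: [0.2, -0.3, 0.5]
opening: 0.046
```

```bash
python3 -c "
from h import *
go([.580,-.2533,.12]);go([.580,-.2533,.023])
p,d=read_camera('wrist'); cv2.imwrite('pics/w2.png',p[:,:,::-1])
"
```

```text
t 8.5 pos [ 0.6052 -0.1249  0.1301] rot [ 3.1365e+00 -3.0000e-03  6.9880e-01] open 0.046 F [ 0.2 -0.3  0.5]
tool units to target [-2.038  1.641  0.205]
t 8.5 pos [ 0.6052 -0.1249  0.1301] rot [ 3.1365e+00 -3.0000e-03  6.9880e-01] open 0.046 F [ 0.2 -0.3  0.5]
tool units to target [-2.043  1.631  2.145]
```

View pics/w2.png

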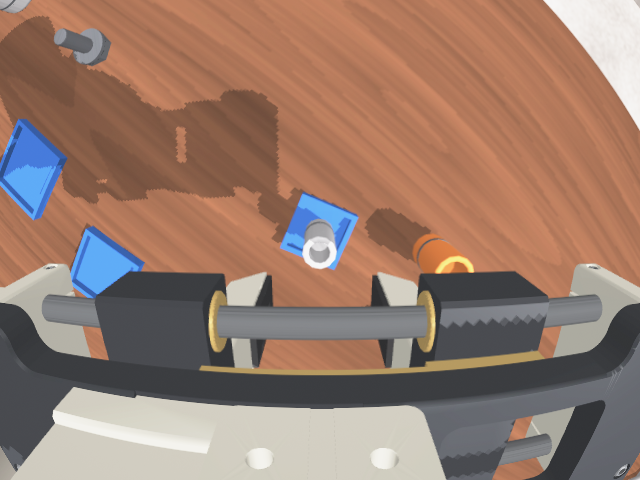

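The wrist view shows the small socket upright in its holder at (318,240). Moving to the medium socket.

Request:
jog_arm --plan '[[[-0.34,0.273,0.03,0,0,0,0.6],[-0.34,0.273,0.03,0,0,0,0.6],[-0.34,0.273,0.03,0,0,0,0.6],[-0.34,0.273,0.03,0,0,0,0.6],[-0.34,0.273,0.03,0,0,0,0.6],[-0.34,0.273,0.03,0,0,0,0.6],[0,0,0,0,0,0,0.6],[0,0,0,0,0,0,0.6],[0,0,0,0,0,0,0.6]]]'

```text
time: 9.68
tool_pos: [0.5785, -0.252, 0.1181]
tool_rot: [3.142, -0.0, 0.7]
contact_force: [-0.2, 0.4, -0.5]
opening: 0.0552
```

```bash
python3 -c "
from h import *
go([.580,-.2533,.023])
p,d=read_camera('wrist'); cv2.imwrite('pics/w3.png',p[:,:,::-1])
"
```

```text
t 9.68 pos [ 0.5785 -0.252   0.1181] rot [ 3.1416e+00 -1.0000e-04  6.9980e-01] open 0.0552 F [-0.2  0.4 -0.5]
tool units to target [0.005 0.039 1.901]
```

View pics/w3.png

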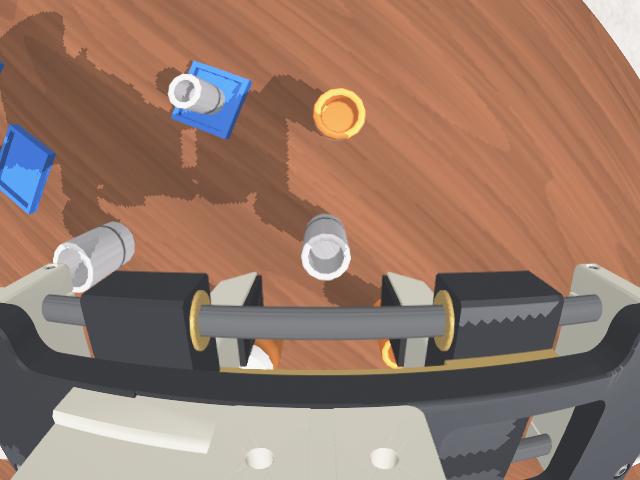

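The medium socket is centred at (326,250). The orange look-alike and the jar are clear of the finger path. Descending.

Request:
jog_arm --plan '[[[0.005,0.039,0.5,0,0,0,0.6],[0,0,0.5,0,0,0,0.6],[0,0,0.45,0,0,0,0.6],[0,0,0.3,0,0,0,0.6],[0,0,0.15,0,0,0,0.6],[0,0,0,0,0,0,0.6],[0,0,0,0,0,0,0],[0,0,0,0,0,0,0],[0,0,0,0,0,0,0],[0,0,0,0,0,0,0],[0,0,0,0,0,0,0]]]' --squeeze 30

```text
time: 11.1
tool_pos: [0.5799, -0.2543, 0.0234]
tool_rot: [3.141, -0.0, 0.699]
contact_force: [-0.1, -0.1, 3.4]
opening: 0.0289
```

```bash
python3 -c "
from h import *
go([.580,-.2533,.14]);go([.473,.2644,.14]);
"
```

```text
t 11.1 pos [ 0.5799 -0.2543  0.0234] rot [ 3.1408e+00 -1.0000e-04  6.9880e-01] open 0.0289 F [-0.1 -0.1  3.4]
tool units to target [ 0.014 -0.012 -2.332]
t 11.1 pos [ 0.5799 -0.2543  0.0234] rot [ 3.1408e+00 -1.0000e-04  6.9880e-01] open 0.0289 F [-0.1 -0.1  3.4]
tool units to target [ 5.036 -9.316 -2.338]
```

Request:
jog_arm --plan '[[[0,0,-0.3,0,0,0,0],[0,0,-0.6,0,0,0,0],[0,0,-0.6,0,0,0,0],[0,0,-0.6,0,0,0,0],[0,0,-0.3,0,0,0,0],[0.18,-0.33,0,0,0,0,0],[0.36,-0.665,0,0,0,0,0],[0.36,-0.665,0,0,0,0,0],[0.36,-0.665,0,0,0,0,0],[0.36,-0.665,0,0,0,0,0],[0.36,-0.665,0,0,0,0,0],[0.36,-0.665,0,0,0,0,0],[0.36,-0.665,0,0,0,0,0],[0.36,-0.665,0,0,0,0,0],[0.36,-0.665,0,0,0,0,0],[0.36,-0.665,0,0,0,0,0],[0.36,-0.665,0,0,0,0,0],[0.36,-0.665,0,0,0,0,0],[0.36,-0.665,0,0,0,0,0],[0.18,-0.33,0,0,0,0,0]]]'

```text
time: 13.6
tool_pos: [0.471, 0.266, 0.1416]
tool_rot: [-3.14, 0.003, 0.701]
contact_force: [-0.9, 0.2, -1.7]
opening: 0.0287
```

Request:
jog_arm --plan '[[[0,0,0.6,0,0,0,0],[0,0,0.4,0,0,0,0],[0,0,0,0,0,0,0],[0,0,0,0,0,0,0]]]'

```text
time: 14.1
tool_pos: [0.4735, 0.2641, 0.0933]
tool_rot: [3.141, -0.0, 0.699]
contact_force: [-0.5, 0.5, -2.0]
opening: 0.0286
```

```bash
python3 -c "
from h import *
go([.473,.2644,.0274])
p,d=read_camera('scene'); cv2.imwrite('pics/s2.png',p[:,:,::-1])
"
```

```text
t 14.1 pos [0.4735 0.2641 0.0933] rot [ 3.1414e+00 -2.0000e-04  6.9860e-01] open 0.0286 F [-0.5  0.5 -2. ]
tool units to target [-0.004 -0.011  1.318]
```

View pics/s2.png

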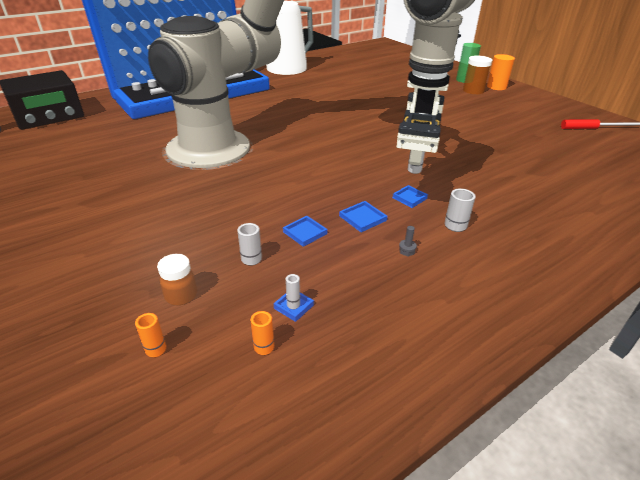

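The medium socket is held upright above its holder at (411,195), and the small socket stands in its holder at (293,290). Lowering.

Request:
jog_arm --plan '[[[0,-0.01,0.4,0,0,0,0],[0,0,0.4,0,0,0,0],[0,0,0.3,0,0,0,0],[0,0,0.12,0,0,0,0],[0,0,0.06,0,0,0,0],[0,0,0.03,0,0,0,0],[0,0,0,0,0,0,0],[0,0,0,0,0,0,0]]]'

```text
time: 15.15
tool_pos: [0.4733, 0.2647, 0.0278]
tool_rot: [3.141, -0.001, 0.699]
contact_force: [0.3, -0.7, -1.8]
opening: 0.029
```

Request:
jog_arm --plan '[[[0,0,0.01,0,0,0,0],[0,0,0,0,0,0,0],[0,0,0,0,0,0,0]]]'

```text
time: 15.52
tool_pos: [0.4733, 0.2647, 0.0274]
tool_rot: [3.141, -0.001, 0.699]
contact_force: [-1.4, 0.5, 4.6]
opening: 0.029
```

Request:
jog_arm --plan '[[[0,0,0,0,0,0,0.4],[0,0,0,0,0,0,0.55],[0,0,0,0,0,0,0.6],[0,0,0,0,0,0,0.6],[0,0,-0.3,0,0,0,0.6],[0,0,-0.6,0,0,0,0.6],[0,0,-0.6,0,0,0,0.6],[0,0,-0.5,0,0,0,0.6],[0,0,0,0,0,0,0.6],[0,0,0,0,0,0,0.6]]]'

```text
time: 16.77
tool_pos: [0.4726, 0.2644, 0.1266]
tool_rot: [-3.141, 0.001, 0.699]
contact_force: [-0.0, 0.5, -0.9]
opening: 0.0553
```

```bash
python3 -c "
from h import *
go([.4598,-.1238,.12])
p,d=read_camera('wrist'); cv2.imwrite('pics/w4.png',p[:,:,::-1])
"
```

```text
t 16.77 pos [0.4726 0.2644 0.1266] rot [-3.1414e+00  7.0000e-04  6.9880e-01] open 0.0553 F [-0.   0.5 -0.9]
tool units to target [-5.19   5.78   0.134]
```

View pics/w4.png

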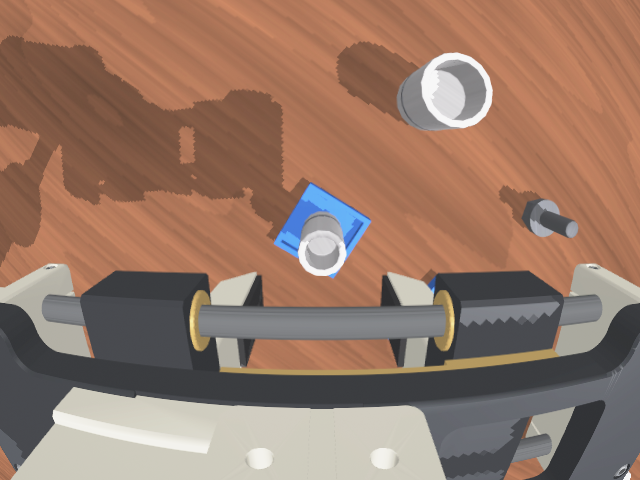

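The medium socket is upright in its holder at (322,240). The large one is next, with 14 rows of travel.

Request:
jog_arm --plan '[[[-0.37,0.413,0.01,0,0,0,0.8],[-0.37,0.413,0.01,0,0,0,0.8],[-0.37,0.413,0.01,0,0,0,0.8],[-0.37,0.413,0.01,0,0,0,0.8],[-0.37,0.413,0.01,0,0,0,0.8],[-0.37,0.413,0.01,0,0,0,0.8],[-0.37,0.413,0.01,0,0,0,0.8],[-0.37,0.413,0.01,0,0,0,0.8],[-0.37,0.413,0.01,0,0,0,0.8],[-0.37,0.413,0.01,0,0,0,0.8],[-0.37,0.413,0.01,0,0,0,0.8],[-0.37,0.413,0.01,0,0,0,0.8],[-0.37,0.413,0.01,0,0,0,0.8],[-0.37,0.413,0.01,0,0,0,0.8],[0,0,0,0,0,0,0.8],[0,0,0,0,0,0,0.8],[0,0,0,0,0,0,0.8]]]'

```text
time: 18.95
tool_pos: [0.4605, -0.1225, 0.1197]
tool_rot: [-3.141, 0.0, 0.7]
contact_force: [-0.1, 0.7, -0.2]
opening: 0.0738
```

```bash
python3 -c "
from h import *
go([.4598,-.1238,.023])
p,d=read_camera('wrist'); cv2.imwrite('pics/w5.png',p[:,:,::-1])
"
```

```text
t 18.95 pos [ 0.4605 -0.1225  0.1197] rot [-3.1408e+00  3.0000e-04  6.9980e-01] open 0.0738 F [-0.1  0.7 -0.2]
tool units to target [-0.028  0.013  1.934]
```

View pics/w5.png

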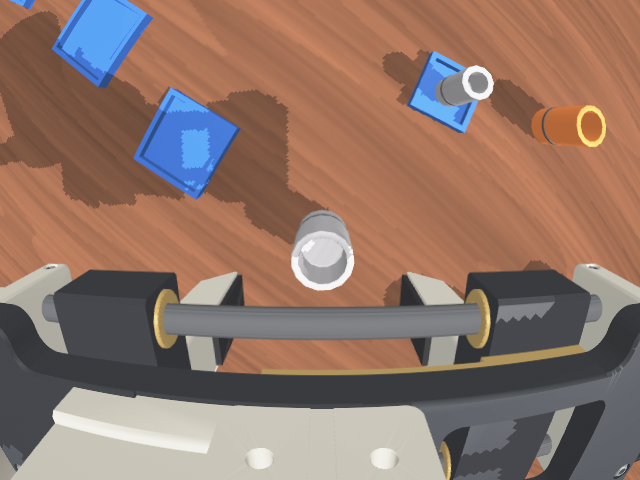

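The large socket is centred at (323,255). Descending and gripping.

Request:
jog_arm --plan '[[[-0.028,0.013,0.5,0,0,0,0.8],[0,0,0.5,0,0,0,0.8],[0,0,0.45,0,0,0,0.8],[0,0,0.3,0,0,0,0.8],[0,0,0.18,0,0,0,0.8],[0,0,0,0,0,0,0.8],[0,0,0,0,0,0,0],[0,0,0,0,0,0,0],[0,0,0,0,0,0,0],[0,0,0,0,0,0,0],[0,0,0,0,0,0,0],[0,0,0,0,0,0,0]]]' --squeeze 35

```text
time: 20.5
tool_pos: [0.4601, -0.1248, 0.0236]
tool_rot: [3.141, 0.0, 0.699]
contact_force: [-0.7, 0.1, 1.6]
opening: 0.0364
```

```bash
python3 -c "
from h import *
go([.4478,.0024,.08]);
"
```

```text
t 20.5 pos [ 0.4601 -0.1248  0.0236] rot [3.1415 0.     0.6988] open 0.0364 F [-0.7  0.1  1.6]
tool units to target [ 1.448 -2.105 -1.129]
```

Request:
jog_arm --plan '[[[0,0,-0.3,0,0,0,0],[0,0,-0.4,0,0,0,0],[0,0,-0.3,0,0,0,0],[0.15,-0.21,0,0,0,0,0],[0.2,-0.3,0,0,0,0,0],[0.24,-0.35,0,0,0,0,0],[0.24,-0.35,0,0,0,0,0],[0.24,-0.35,0,0,0,0,0],[0.2,-0.3,0,0,0,0,0],[0.18,-0.24,0,0,0,0,0],[0,0,0,0,0,0,0],[0,0,0,0,0,0,0],[0,0,0,0,0,0,0]]]'

```text
time: 22.12
tool_pos: [0.4481, 0.0018, 0.0734]
tool_rot: [3.141, 0.0, 0.698]
contact_force: [0.3, -0.9, -2.3]
opening: 0.0361
```

```bash
python3 -c "
from h import *
go([.4478,.0024,.0276])
p,d=read_camera('scene'); cv2.imwrite('pics/s3.png',p[:,:,::-1])
"
```

```text
t 22.12 pos [0.4481 0.0018 0.0734] rot [3.1414e+00 1.0000e-04 6.9800e-01] open 0.0361 F [ 0.3 -0.9 -2.3]
tool units to target [ 0.003 -0.014  0.916]
```

View pics/s3.png

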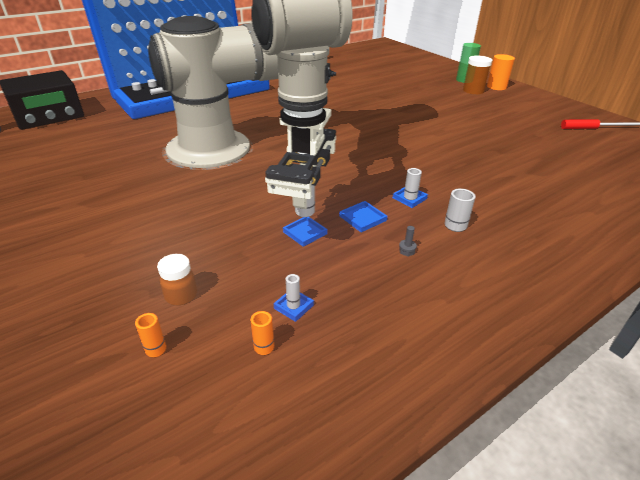

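The large socket is above its holder at (305,230), and the small and medium ones stand in theirs. Lowering.

Request:
jog_arm --plan '[[[0,-0.014,0.25,0,0,0,0],[0,0,0.3,0,0,0,0],[0,0,0.2,0,0,0,0],[0,0,0.1,0,0,0,0],[0,0,0.04,0,0,0,0],[0,0,0.02,0,0,0,0],[0,0,0,0,0,0,0],[0,0,0,0,0,0,0]]]'

```text
time: 23.18
tool_pos: [0.4478, 0.0028, 0.0282]
tool_rot: [3.141, -0.0, 0.699]
contact_force: [-0.1, -1.0, -2.8]
opening: 0.0366
```

Request:
jog_arm --plan '[[[0,0,0.01,0,0,0,0],[0,0,0,0,0,0,0],[0,0,0,0,0,0,0]]]'

```text
time: 23.55
tool_pos: [0.4477, 0.0028, 0.0276]
tool_rot: [3.141, -0.0, 0.699]
contact_force: [0.6, -0.5, 0.2]
opening: 0.0364
```

Request:
jog_arm --plan '[[[0,0,0.007,0,0,0,0],[0,0,0,0,0,0,0],[0,0,0,0,0,0,0]]]'

```text
time: 23.92
tool_pos: [0.4478, 0.0028, 0.0275]
tool_rot: [3.141, -0.0, 0.699]
contact_force: [-2.6, 1.5, 4.8]
opening: 0.036
```

Request:
jog_arm --plan '[[[0,0,0,0,0,0,0.5],[0,0,0,0,0,0,0.65],[0,0,0,0,0,0,0.7],[0,0,0,0,0,0,0.7],[0,0,-0.3,0,0,0,0.7],[0,0,-0.6,0,0,0,0.7],[0,0,-0.6,0,0,0,0.7],[0,0,-0.5,0,0,0,0.7],[0,0,0,0,0,0,0.7],[0,0,0,0,0,0,0.7]]]'

```text
time: 25.18
tool_pos: [0.4471, 0.0029, 0.1264]
tool_rot: [-3.141, 0.001, 0.699]
contact_force: [0.0, -0.2, 0.0]
opening: 0.0643
```

```bash
python3 -c "
from h import *
go([.6012,.2684,.13])
p,d=read_camera('wrist'); cv2.imwrite('pics/w6.png',p[:,:,::-1])
"
```

```text
t 25.18 pos [0.4471 0.0029 0.1264] rot [-3.1408e+00  8.0000e-04  6.9880e-01] open 0.0643 F [ 0.  -0.2  0. ]
tool units to target [ 5.777 -2.083 -0.076]
```

View pics/w6.png

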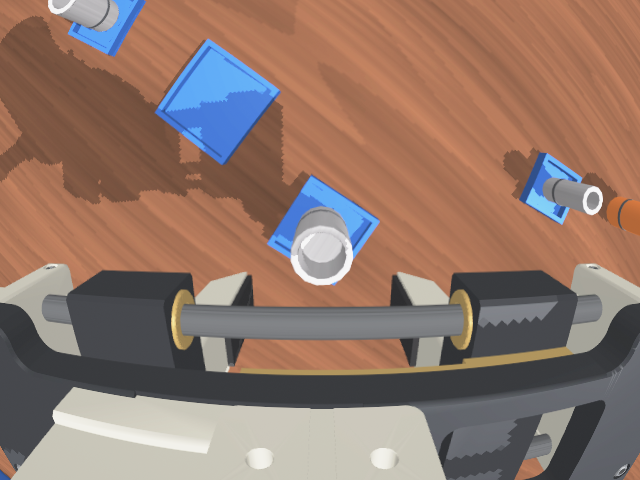

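The large socket is upright in its holder at (322,245). Extra large is next.

Request:
jog_arm --plan '[[[0.444,-0.16,0,0,0,0,0.9],[0.444,-0.16,0,0,0,0,0.9],[0.444,-0.16,0,0,0,0,0.9],[0.444,-0.16,0,0,0,0,0.9],[0.444,-0.16,0,0,0,0,0.9],[0.444,-0.16,0,0,0,0,0.9],[0.444,-0.16,0,0,0,0,0.9],[0.444,-0.16,0,0,0,0,0.9],[0.444,-0.16,0,0,0,0,0.9],[0.444,-0.16,0,0,0,0,0.9],[0.444,-0.16,0,0,0,0,0.9],[0.444,-0.16,0,0,0,0,0.9],[0.444,-0.16,0,0,0,0,0.9],[0,0,0,0,0,0,0.9],[0,0,0,0,0,0,0.9],[0,0,0,0,0,0,0.9]]]'

```text
time: 27.22
tool_pos: [0.6013, 0.2672, 0.1268]
tool_rot: [-3.141, 0.001, 0.698]
contact_force: [0.6, -0.5, 0.6]
opening: 0.0824
```

```bash
python3 -c "
from h import *
go([.6012,.2684,.025])
p,d=read_camera('wrist'); cv2.imwrite('pics/w7.png',p[:,:,::-1])
"
```

```text
t 27.23 pos [0.6013 0.2672 0.1268] rot [-3.1414e+00  1.0000e-03  6.9810e-01] open 0.0824 F [ 0.6 -0.5  0.6]
tool units to target [ 0.017 -0.019  2.035]
```

View pics/w7.png

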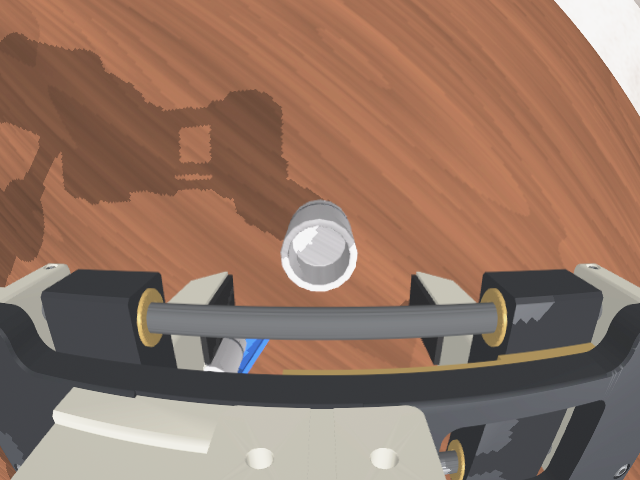

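The extra-large socket is centred at (319,250). Descending.

Request:
jog_arm --plan '[[[0.017,-0.019,0.5,0,0,0,0.9],[0,0,0.5,0,0,0,0.9],[0,0,0.5,0,0,0,0.9],[0,0,0.35,0,0,0,0.9],[0,0,0.18,0,0,0,0.9],[0,0,0,0,0,0,0.9],[0,0,0,0,0,0,0],[0,0,0,0,0,0,0],[0,0,0,0,0,0,0],[0,0,0,0,0,0,0],[0,0,0,0,0,0,0],[0,0,0,0,0,0,0]]]' --squeeze 40

```text
time: 28.78
tool_pos: [0.6017, 0.2694, 0.0258]
tool_rot: [3.141, -0.0, 0.699]
contact_force: [-1.3, 1.1, 1.8]
opening: 0.0453
```

```bash
python3 -c "
from h import *
go([.4733,.1295,.08]);
"
```

```text
t 28.77 pos [0.6017 0.2694 0.0258] rot [ 3.1415e+00 -2.0000e-04  6.9890e-01] open 0.0453 F [-1.3  1.1  1.8]
tool units to target [-3.767  0.49  -1.085]
```

Request:
jog_arm --plan '[[[0,0,-0.3,0,0,0,0],[0,0,-0.4,0,0,0,0],[0,0,-0.4,0,0,0,0],[-0.2,0.026,0,0,0,0,0],[-0.35,0.046,0,0,0,0,0],[-0.4,0.052,0,0,0,0,0],[-0.4,0.052,0,0,0,0,0],[-0.4,0.052,0,0,0,0,0],[-0.4,0.052,0,0,0,0,0],[-0.4,0.052,0,0,0,0,0],[-0.4,0.052,0,0,0,0,0],[-0.4,0.052,0,0,0,0,0],[-0.27,0.035,0,0,0,0,0],[-0.15,0.02,0,0,0,0,0],[0,0,0,0,0,0,0],[0,0,0,0,0,0,0],[0,0,0,0,0,0,0]]]'

```text
time: 30.9
tool_pos: [0.4735, 0.1296, 0.0806]
tool_rot: [3.141, -0.0, 0.699]
contact_force: [-0.4, -0.5, -5.0]
opening: 0.045
```

```bash
python3 -c "
from h import *
go([.4733,.1295,.0298])
p,d=read_camera('scene'); cv2.imwrite('pics/s4.png',p[:,:,::-1])
"
```

```text
t 30.9 pos [0.4735 0.1296 0.0806] rot [ 3.1414e+00 -3.0000e-04  6.9920e-01] open 0.045 F [-0.4 -0.5 -5. ]
tool units to target [-5.000e-03 -1.000e-03  1.015e+00]
```

View pics/s4.png

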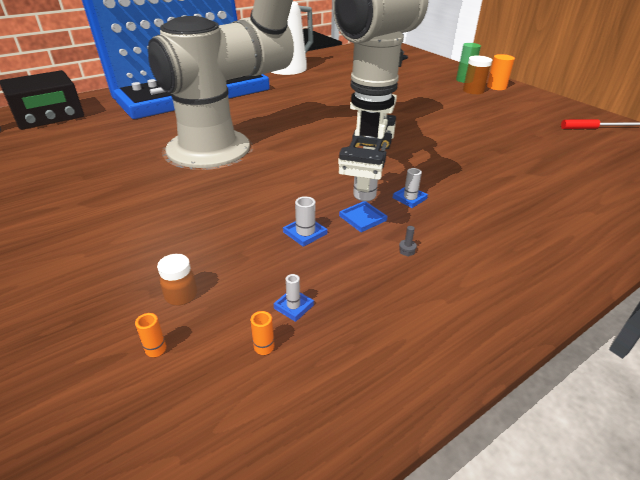

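The extra-large socket is above its holder at (363,216), and the other three are in place. Lowering.

Request:
jog_arm --plan '[[[0,0,0.25,0,0,0,0],[0,0,0.3,0,0,0,0],[0,0,0.25,0,0,0,0],[0,0,0.12,0,0,0,0],[0,0,0.05,0,0,0,0],[0,0,0.03,0,0,0,0],[0,0,0,0,0,0,0],[0,0,0,0,0,0,0]]]'

```text
time: 31.95
tool_pos: [0.4734, 0.1293, 0.0309]
tool_rot: [3.141, -0.001, 0.699]
contact_force: [0.2, 1.0, -3.9]
opening: 0.0447
```

Request:
jog_arm --plan '[[[0,0,0.01,0,0,0,0],[0,0,0,0,0,0,0],[0,0,0,0,0,0,0]]]'

```text
time: 32.33
tool_pos: [0.4732, 0.1293, 0.0301]
tool_rot: [3.141, -0.0, 0.699]
contact_force: [-0.1, -1.0, -4.3]
opening: 0.045
```

Request:
jog_arm --plan '[[[0,0,0.01,0,0,0,0],[0,0,0,0,0,0,0],[0,0,0,0,0,0,0]]]'

```text
time: 32.7
tool_pos: [0.4733, 0.1293, 0.0297]
tool_rot: [3.141, -0.0, 0.699]
contact_force: [0.2, 0.1, -1.0]
opening: 0.045
```

Request:
jog_arm --plan '[[[0,0,0.007,0,0,0,0],[0,0,0,0,0,0,0],[0,0,0,0,0,0,0]]]'

```text
time: 33.08
tool_pos: [0.4733, 0.1294, 0.0297]
tool_rot: [3.141, -0.0, 0.699]
contact_force: [-2.1, -0.2, 5.7]
opening: 0.0449
```

Request:
jog_arm --plan '[[[0,0,0,0,0,0,0.6],[0,0,0,0,0,0,0.75],[0,0,0,0,0,0,0.8],[0,0,0,0,0,0,0.8],[0,0,-0.3,0,0,0,0.8],[0,0,-0.6,0,0,0,0.8],[0,0,-0.6,0,0,0,0.8],[0,0,-0.6,0,0,0,0.8],[0,0,-0.6,0,0,0,0.8],[0,0,-0.6,0,0,0,0.8],[-0.6,0.2,0,0,0,0,0.8],[-0.6,0.2,0,0,0,0,0.8],[0,0,0,0,0,0,0.8]]]'

```text
time: 34.7
tool_pos: [0.4394, 0.0744, 0.1954]
tool_rot: [3.141, -0.001, 0.697]
contact_force: [0.4, -0.4, 0.8]
opening: 0.0732
```

```bash
python3 - <<'E'
from h import *
for n in("scene","top"):
    p,d=read_camera(n); cv2.imwrite(f"pics/{n}9.png",p[:,:,::-1]);W=cloud(n,d)
    for nm,c in(("S",(.6036,-.1236)),("M",(.473,.2644)),("L",(.4478,.0024)),("XL",(.4733,.1295)),("jar",(.4738,-.264)),("bolt",(.605,.128))):
        q=W[(np.hypot(W[...,0]-c[0],W[...,1]-c[1])<.045)&(W[...,2]>.03)&(W[...,2]<.09)]
        if len(q)<5: print(n,nm,"hidden");continue
        zt=np.percentile(q[:,2],95);t=q[q[:,2]>zt-.006]
        cc,r=cv2.minEnclosingCircle(t[:,:2].astype(np.float32)); print(n,nm,"off mm",((np.array(cc)-c)*1000).round(1),"r",round(r*1000,1),"top",round(zt,4))
E
```

```text
scene S off mm [-0.1 -1.1] r 10.8 top 0.064
scene M off mm [ 1.  -0.2] r 15.5 top 0.0687
scene L off mm [-0.5  1.3] r 19.6 top 0.0738
scene XL off mm [-0.8 -0.2] r 23.9 top 0.0798
scene jar off mm [-0.1  0.7] r 24.8 top 0.0705
scene bolt off mm [-1.  1.] r 6.8 top 0.056
top S off mm [-0.  -0.9] r 10.6 top 0.0662
top M off mm [ 5.1 11.2] r 5.5 top 0.0725
top L off mm [0.1 1.1] r 19.2 top 0.0763
top XL hidden
top jar off mm [-0.4  0.2] r 24.2 top 0.0729
top bolt hidden
```

View pics/scene9.png

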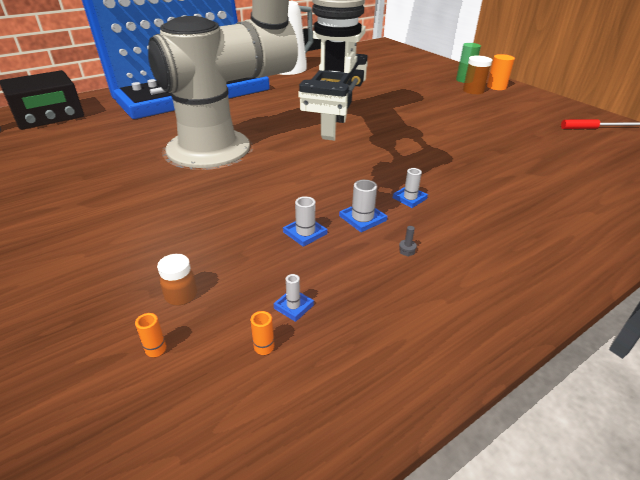

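View pics/top9.png

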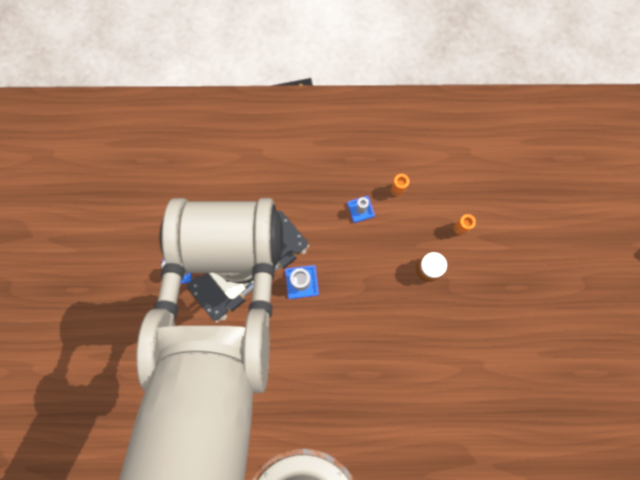

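All four sockets stand in their holders. In the scene view they are at (293,290), (413,185), (305,217) and (364,203), with the jar and bolt unmoved and the arm clear. Handing in.

```bash
python3 -c "
from cell import ticket
print(ticket.hand_in())"
```

```text
the job is handed in; nothing more can be done
None
```

All four sockets are upright in their matching blue holders: small, medium, large and extra large. I set each one down until the wrist force showed floor contact, and the job took about 35 s of the 106 s allowed.

**Sockets:** in the final scene camera measurements, each socket is within about 1.5 mm of its holder's centre. Their tops are at 64, 69, 74 and 80 mm, which is what each socket should read standing on the 4 mm pocket floor.

**Jar and wheel bolt:** the scene camera puts both within about 1.5 mm of where they started, which is within measurement error. The orange look-alikes were not touched.

**Not checked:** in the last top view the arm hid the extra-large socket and the bolt. It also partly hid the medium socket, so I ignored that camera's reading for it (about 12 mm off). For those three, the final check rests on the scene camera alone. The top view agreed for the small and large sockets and the jar.

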